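# Gauge a heat-sink groove and set the tally

## Robot

A 6-joint arm with a two-finger parallel gripper is mounted at the origin on the work surface. World frame = base frame: x ahead of the robot, y to its left, z up, the work surface at z = 0. Lengths are in m, angles in rad, forces in N, time in s.
With the tool pointing down it reaches from about 0.35 to 0.95 m from the base axis. Payload 17.4 kg.
Tool frame: the origin (TCP) lies where the fingers leave the gripper's body, on its centre line; the fingertips stand 84 mm ahead of it and the grasp point (between the pads) lies 65 mm ahead of it (bot.grip_depth is the distance from the TCP to the grasp point, in m); z points along the fingers, y is the line along which they close (so a half turn about z gives the same grasp; the last joint's range is limited). The gripper opens to 93 mm and grips with 3 to 60 N. Pads are 15 mm wide; open, the fingers measure 128 mm over their backs; the gripper's body (75 mm by 188 mm) begins 65 mm behind the grasp point.
Start: joints at [1.3, 0.116, 1.442, -0, 1.584, -0.038], TCP at [0.156, 0.657, 0.303] pointing down, gripper open.
Joint ranges: [-2.83, 2.83], [-0.83, 2.19], [0.07, 2.5], [-1.14, 4.28], [0.01, 3], [-2.97, 2.97]. Speed limits (rad/s): [1.89, 1.89, 2.22, 3.14, 3.14, 3.14].

## Interface

Orientations are given as a rotation vector (axis times angle).
In Python, from bench import sensors, vision, finish_job, bot gives the robot as it stands.
- The arm moves only by the shell command python3 -m creep 'ROWS' [FORCE]. ROWS is JSON, a list of rows, each an object of numbers: "claw": the closure, from -1 (fully open) to 1 (shut), so that 0 is half open; "x", "y", "z": the shift along the world's x, y, z in cm; "ax", "ay", "az": the turn, a rotation vector about the world's x, y, z in degrees. A call has exactly 8 rows; each row shifts and turns the commanded pose from where the row before left it; what a row does not reach is not made up. A row lasts 1/8 s, in which the tool goes at most 62.5 mm and 10.7 degrees, less where a joint would pass 70% of its speed; a pose out of reach is approached as far as the arm can. A call is refused whole if a number of a shift passes 6.25 or a number of a turn 10.7, either way. A call with a gripper value outside its range is refused whole. The fingers move at their own pace and stop on an object; FORCE is the grip in N (left out, the last holds). Time passes only in rows, so rows that do not move let the fingers close, or fill a call up. It gives the time, the measured TCP pose, the force, the opening and the grip force at its end, in the units of the state.
- sensors.observe(): the state, without advancing time (a new reading comes with each control period).
- vision.grab_frame(name): name is "side" or "top"; returns a dict with "pixels" (384x512x3 uint8, red, green, blue), "fx", "fy", "cx", "cy" (pixels), "rvec" (rotation vector, rad) and "tvec" (3), from world to camera coordinates, as OpenCV has them. Camera axes: x right, y down, z forward; pixel columns grow to the right and rows downward; lengths in m; the calibration is good to about 2 mm. A picture is of the moment at which its call begins. There is no depth.
- finish_job(): hands the job in; it is judged then, once.
Trained networks look in the newest picture that a camera, given by its name, has taken for a name from the list of things; names that differ only in an ending like _2 or _b are one class to them, and where a whole thing is asked for, a point or a joint stands for the part that bears it (a point fixed in the world has none). Each returns a list of dicts, best first, with "conf" (0 to 1); they miss things now and then, are a little off and sometimes report something else, mostly with a low value. They report only what shows in the picture. A call takes as long as a camera call. They do not tell look-alikes from the thing itself.
- vision.look_for(camera, target): "at" ([x, y, z] in m, in the coordinates of the camera as it stood for that picture, good to about 4 mm: the middle of the surface that is visible of it).
- vision.landmark_of(camera, target): "at" ([x, y, z] in m, in the coordinates of the camera as it stood for that picture, good to about 4 mm: a listed point, or the origin of a listed thing).
The state is a dict: "time_s": time; "joint_pos": joint angles; "joint_velocities": joint speeds; "effort": joint torques, N m; "position": TCP position; "eef_rot": TCP orientation; "ft_force": force on the tool from outside, world axes, zero at the start; "ft_torque": the same for the moment, N m; "grip_width": opening from 0.0 (shut) to 1.0 (fully open); "gripper_force": force on a finger pad.
Only numpy, scipy, OpenCV 4.12 (cv2) and the standard library are available. Lean on these libraries where they do the work, as an engineer would, in place of code of your own. Each camera call takes 0.05 s, during which the arm holds its last target. There are 200 camera calls.

## Task

Take the sprung depth gauge out of its stand, find the heat sink's groove nearer the robot with the probe by feel, and press the gauge gently but firmly down there until its foot sits flat on the metal, for about a second; until the probe is in the groove touch only lightly, because the drag pointer keeps the furthest push. Stand the gauge upright in its stand again and slide the tally marker all the way to the tall-pin end if the groove is at least 10 mm deep, or all the way to the low-block end if it is shallower. Leave the reel, screwdriver and multimeter where they are.

Things in the scene. Friction and masses are not known exactly. Their poses are not given: they have to be found in the camera images.
- gauge_mid (a point): Depth gauge: point at its middle, 35 mm above the foot's underside. Steel foot plate 50 (x) x 22 (y) x 8 mm, black upright handle 18 (x) x 24 (y) mm from 8 to 70 mm above the foot's underside; about 160 g; z is up. Grip the handle across its 24 mm (y). Its +x face has a white scale with a steel drag-pointer flag sticking out 10 mm. Starts standing in its stand.
- gauge_foot (a point): Centre of the underside of the gauge's foot (axes as gauge_mid). From here a steel probe, 5 mm thick with a ball end, hangs 24 mm down; it can be pushed up into the gauge against a spring (3 N at first touch, 0.15 N more per mm). Made for some 3 to 15 N on the foot beside the spring; over 40 N on the foot, or 20 N on the probe (sideways too), spoils it.
- probe (a joint): How far the probe is pushed up into the gauge, m: 0 = hanging out 24 mm, limit 0.0225. With the foot flat over a groove, the groove's depth is 0.024 minus this. Grooves are 5.5 to 8 mm or 12.5 to 15.5 mm deep, so pushes under 7 mm while searching do no harm.
- pointer (a joint): Height of the drag-pointer flag above its lowest place, m. The probe carries it up; friction keeps it at the furthest push so far, it does not come back. The flag's underside is 30.5 mm above the foot's underside at 0. Groove depth = 0.024 minus this value, if the probe was never pushed further than when seated.
- heatsink (a point): Point of the fixed jig: nominal centre of the top of the heat sink, an aluminium block 120 (x) x 100 (y) x 40 mm, fins below, flat top with two grooves along y. x points away from the robot, z up. The block is fixed but sits untrue in the jig: up to 7 mm off in x, 3 mm in y, its top 0 to 2 mm below this point.
- groove (a point): Nominal centre, at the block's top, of the near groove to be gauged (22 mm to -x of heatsink, same axes). The real groove is parallel to y but up to 7 mm to either side in x, top 0 to 2 mm lower. 10 mm wide, straight-sided, along the whole block, open at both ends. The other groove, 44 mm further in +x, has another depth. Set the foot's long side across the groove.
- stand (a point): Fixed wooden stand of the gauge, 70 (x) x 50 (y) x 34 mm high: centre of its top, at the mouth of a 19 x 19 mm hole right through for the probe. x along the 70 mm, z up. The gauge stands here, foot flat on the top, its x along the stand's x, either way round.
- tally_top (a point): Centre of the top of the tally marker, a black block 28 (x) x 20 (y) x 40 mm high, sliding along y on a fixed track (marker's top 54.5 mm above the bench). +y points to the end with the 45 mm tall steel pin (deep enough), -y to the end with the 10 mm low steel block (too shallow). Slides with about 1.5 N, stays where left.
- tally (a joint): Place of the marker along its track, m: 0 = fully at the low-block end, 0.12 = fully at the tall-pin end (hard stops).
- reel: bystander: solder reel, 56 mm wide, 45 mm high; origin under its centre
- driver: bystander: screwdriver lying, 170 mm long, 26 mm thick; origin under its centre
- meter: bystander: multimeter lying, 85 x 150 x 50 mm; origin under its centre
Things that resemble listed ones, but are neither listed nor needed, are in the scene too. Leave any yellow look-alike of the part that bears heatsink alone. What is shaped like the part that bears tally_top but blue is not meant.

How it is judged:
By the outcome, as a careful person would: the job done as asked, in the order asked, and still so for the second after the job is handed in, with the robot touching nothing.
It also fails if it takes over 72 s, if anything falls off the work surface, if the arm or the gripper's body presses on something with over 40 N, if the wrist force passes 120 N, or if a joint passes its speed limit or range.

## Working session

There is one attempt and no reset: what is moved stays moved. The work goes in short steps, Python scripts to look and compute and a shell command to move; the robot and the scene stay as the last step left them, time stands still between calls to the robot, and variables do not carry over. Pictures are saved under pics/ and viewed, at most 10 in all, crops included, and the job is handed in when it is done.

```bash
ls; mkdir -p pics; cat > h.py <<'E'
import numpy as np, cv2
from bench import sensors, vision, bot
def grab(n,save=None):
    f=vision.grab_frame(n)
    if save: cv2.imwrite('pics/'+save,cv2.cvtColor(f['pixels'],cv2.COLOR_RGB2BGR))
    return f
def w(f,p):
    R=cv2.Rodrigues(np.array(f['rvec'],float))[0]
    return R.T@(np.array(p)-np.array(f['tvec']).ravel())
def pr(f,P):
    K=np.array([[f['fx'],0,f['cx']],[0,f['fy'],f['cy']],[0,0,1]])
    return cv2.projectPoints(np.array(P,float).reshape(-1,1,3),np.array(f['rvec'],float),np.array(f['tvec'],float),K,None)[0].reshape(-1,2)
def ray(f,px,z):
    R=cv2.Rodrigues(np.array(f['rvec'],float))[0]
    c=-R.T@np.array(f['tvec']).ravel()
    d=R.T@np.array([(px[0]-f['cx'])/f['fx'],(px[1]-f['cy'])/f['fy'],1])
    return c+d*(z-c[2])/d[2]
E
python3 - <<'E'
from h import *
np.set_printoptions(precision=4,suppress=True)
print(bot, sensors.observe())
for c in ['top','side']:
    f=grab(c,c+'0.png')
    for n in ['gauge_mid','gauge_foot','heatsink','groove','stand','tally_top','reel','driver','meter']:
        for d in vision.landmark_of(c,n):
            if d['conf']>.3: P=w(f,d['at']); print(c,n,round(d['conf'],2),P,pr(f,P)[0].round())
E
```

```text
pics
<Robot object at 0x7ff3f48c0050> {'time_s': 0.0, 'joint_pos': array([ 1.3002,  0.1165,  1.4423, -0.    ,  1.584 , -0.0378]), 'joint_velocities': array([-0.0017,  0.0006, -0.0005,  0.0007, -0.0008, -0.0003]), 'effort': array([  0.0009, -72.1279, -62.2599,   0.0779,   0.0241,  -0.0001]), 'position': array([0.1557, 0.6567, 0.302 ]), 'eef_rot': array([-0.3648, -3.1202,  0.0018]), 'ft_force': array([0.0433, 0.0795, 0.2015]), 'ft_torque': array([ 0.0299, -0.0564, -0.0007]), 'gripper_force': 0.0, 'grip_width': 1.0029405713498338}
top gauge_mid 0.6 [0.4635 0.2726 0.0713] [141. 230.]
top gauge_foot 0.52 [0.4629 0.2714 0.0359] [144. 231.]
top gauge_foot 0.44 [ 0.7797 -0.2309 -0.0005] [300. 138.]
top heatsink 0.74 [0.309  0.1504 0.0493] [180. 281.]
top groove 0.8 [0.2917 0.147  0.0449] [181. 286.]
top stand 0.51 [0.4651 0.2742 0.0325] [144. 231.]
top tally_top 0.48 [ 0.3015 -0.5592  0.0543] [412. 283.]
top tally_top 0.44 [ 0.4576 -0.2937  0.051 ] [324. 232.]
top reel 0.52 [ 0.7534  0.1865 -0.001 ] [176. 146.]
top driver 0.64 [ 0.7986  0.0036 -0.0038] [231. 133.]
top meter 0.91 [ 0.7774 -0.2322 -0.0027] [301. 139.]
side gauge_mid 0.86 [0.4646 0.2771 0.0692] [276. 279.]
side gauge_foot 0.88 [0.4614 0.2737 0.0346] [277. 289.]
side heatsink 0.66 [0.3088 0.1519 0.0463] [339. 260.]
side groove 0.93 [0.2876 0.1519 0.0483] [347. 261.]
side stand 0.96 [0.4628 0.2696 0.0318] [277. 288.]
side stand 0.65 [0.4583 0.2745 0.036 ] [278. 289.]
side tally_top 0.65 [ 0.3083 -0.5565  0.0565] [335. 151.]
side tally_top 0.6 [ 0.4514 -0.2966  0.0501] [297. 177.]
side reel 0.65 [0.7508 0.1873 0.0015] [178. 261.]
side driver 0.55 [0.7989 0.0041 0.0032] [183. 222.]
side meter 0.39 [0.7993 0.0045 0.0037] [183. 222.]
```

View pics/top0.png

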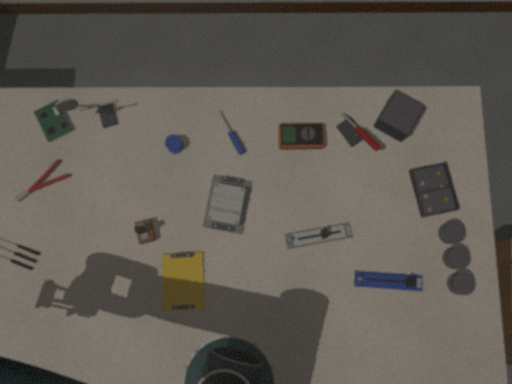

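View pics/side0.png

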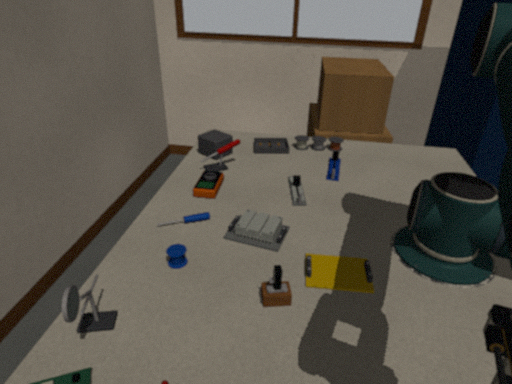

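The grey heat sink is at top (228,204), and the yellow look-alike is at (183,280). The grey tally track is at (319,235), and the blue one to ignore is at (388,281). The gauge in its stand is at (146,230). Next I'll zoom in.

```bash
python3 - <<'E'
from h import *
np.set_printoptions(precision=4,suppress=True)
T=cv2.imread('pics/top0.png');S=cv2.imread('pics/side0.png')
def cr(I,x,y,hw,hh): return cv2.convertScaleAbs(cv2.resize(I[y-hh:y+hh,x-hw:x+hw],(400,300),interpolation=cv2.INTER_CUBIC),alpha=1.6)
cv2.imwrite('pics/c.png',np.vstack([np.hstack([cr(T,228,204,40,30),cr(T,319,235,40,30)]),np.hstack([cr(T,146,230,24,18),cr(S,277,285,40,30)])]))
for c in ['top','side']:
    f=grab(c)
    for k in (vision.landmark_of,vision.look_for):
      for n in ['heatsink','groove','gauge_mid','tally_top']:
        for d in k(c,n): P=w(f,d['at']); print(c,k.__name__,n,round(d['conf'],2),P)
E
```

```text
top call heatsink 0.67 [0.3076 0.1494 0.0494]
top call groove 0.77 [0.2904 0.1488 0.0479]
top call gauge_mid 0.58 [0.4655 0.2746 0.0739]
top call tally_top 0.6 [ 0.3044 -0.5586  0.0587]
top call tally_top 0.42 [ 0.4573 -0.2928  0.0538]
top call heatsink 0.72 [0.3061 0.1508 0.0075]
top call heatsink 0.59 [0.5586 0.0105 0.0049]
top call groove 0.96 [0.3098 0.1506 0.0036]
top call gauge_mid 0.6 [0.4596 0.2674 0.0712]
top call tally_top 0.59 [ 0.4557 -0.2919  0.0525]
top call tally_top 0.53 [ 0.3034 -0.5534  0.0541]
side call heatsink 0.88 [0.3089 0.1536 0.0445]
side call groove 0.65 [0.2878 0.1535 0.0488]
side call gauge_mid 0.56 [0.4671 0.277  0.0684]
side call gauge_mid 0.24 [0.7979 0.0015 0.0011]
side call tally_top 0.58 [ 0.4554 -0.2984  0.0525]
side call tally_top 0.46 [ 0.3072 -0.5585  0.0533]
side call heatsink 0.62 [0.7425 0.1987 0.0418]
side call heatsink 0.61 [0.309  0.1658 0.007 ]
side call heatsink 0.58 [0.546  0.0539 0.0067]
side call groove 0.84 [0.554  0.059  0.0094]
side call groove 0.66 [0.3065 0.1682 0.0076]
side call tally_top 0.65 [ 0.3077 -0.551   0.0363]
side call tally_top 0.33 [ 0.768  -0.0025  0.0183]
```

View pics/c.png

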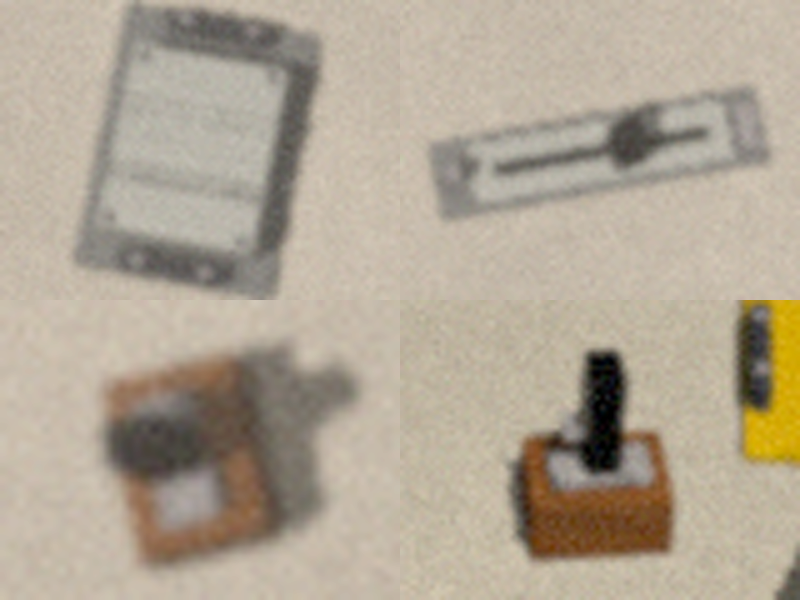

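```bash
python3 - <<'E'
from h import *
np.set_printoptions(precision=4,suppress=True)
f=grab('top')
print('cam',-cv2.Rodrigues(np.array(f['rvec']))[0].T@np.array(f['tvec']),f['fx'])
def go(name,pts,s,o,z):
    P=np.array([ray(f,np.array(p)/s+o,z) for p in pts]);print(name,P[:,:2].tolist(),'c',P.mean(0))
    for i in range(len(P)):
        d=P[(i+1)%len(P)]-P[i];print('  len',np.linalg.norm(d).round(4),'ang',np.degrees(np.arctan2(d[1],d[0])).round(1))
go('block',[(143,43),(285,70),(245,255),(103,230)],5,np.array([188,174])-.5,.05)
go('jig',[(125,5),(320,38),(275,298),(77,265)],5,np.array([188,174])-.5,.006)
go('groove',[(115,175),(255,190)],5,np.array([188,174])-.5,.05)
go('track',[(430,143),(753,87),(768,160),(445,217)],5,np.array([279,205])-.5,.012)
go('stand',[(105,80),(235,55),(275,230),(140,260)],8.333,np.array([122,212])-.5,.034)
S=cv2.imread('pics/side0.png')
def cr(x,y,hw,hh): return cv2.convertScaleAbs(cv2.resize(S[y-hh:y+hh,x-hw:x+hw],(400,300),interpolation=cv2.INTER_CUBIC),alpha=1.6)
cv2.imwrite('pics/d.png',np.hstack([cr(258,230,40,30),cr(297,188,28,21)]))
E
```

```text
cam [ 0.3037 -0.099   1.5154] 470.20358523734706
block [[0.6177647682762566, 0.04487697776329248], [0.5999885261223765, -0.0457431317489162], [0.48175929914336335, -0.021174722983262576], [0.4977234336341252, 0.06817651690110753]] c [0.5493 0.0115 0.05  ]
  len 0.0923 ang -101.1
  len 0.1208 ang 168.3
  len 0.0908 ang 79.9
  len 0.1223 ang -11.0
jig [[0.652813357156379, 0.061453626907354966], [0.6302654263737855, -0.06703747048839043], [0.45925362753286575, -0.0383502409760608], [0.4808293753182648, 0.08956739668190035]] c [0.5558 0.0114 0.006 ]
  len 0.1305 ang -100.0
  len 0.1734 ang 170.5
  len 0.1297 ang 80.4
  len 0.1743 ang -9.3
groove [[0.5326648674664317, 0.06124592018835211], [0.522915404663737, -0.027171356904068814]] c [0.5278 0.017  0.05  ]
  len 0.089 ang -96.3
  len 0.089 ang 83.7
track [[0.457913324671923, -0.42902957670999936], [0.493563969713141, -0.6377436278169246], [0.4466383216946209, -0.6441432280904681], [0.41072438230315256, -0.4365651162252321]] c [ 0.4522 -0.5369  0.012 ]
  len 0.2117 ang -80.3
  len 0.0474 ang -172.2
  len 0.2107 ang 99.8
  len 0.0478 ang 9.1
stand [[0.4951942145338566, 0.30509465852691786], [0.5046985835404858, 0.255873866147482], [0.437920427366336, 0.23796715826568804], [0.42667614837173684, 0.2886075889602872]] c [0.4661 0.2719 0.034 ]
  len 0.0501 ang -79.1
  len 0.0691 ang -165.0
  len 0.0519 ang 102.5
  len 0.0705 ang 13.5
```

View pics/d.png

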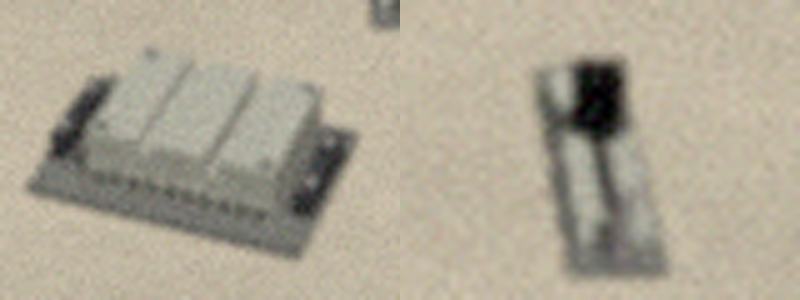

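Three fin segments are visible, with the near groove on the right in the side view. The tally's end features are still unclear, so I'll average some frames and enlarge them.

```bash
python3 - <<'E'
from h import *
np.set_printoptions(precision=4,suppress=True)
A={}
for c in ['top','side']:
    fs=[grab(c) for _ in range(10)]; f=fs[0]
    A[c]=np.mean([x['pixels'] for x in fs],0)[...,::-1]
    cv2.imwrite('pics/avg_%s.png'%c,A[c])
    import pickle; pickle.dump({k:v for k,v in f.items() if k!='pixels'},open(c+'.pkl','wb'))
def cr(I,x0,y0,w,h): return cv2.convertScaleAbs(cv2.resize(I[y0:y0+h,x0:x0+w],(400,300),interpolation=cv2.INTER_CUBIC),alpha=1.8)
cv2.imwrite('pics/e.png',np.vstack([np.hstack([cr(A['top'],279,210,80,60),cr(A['side'],280,165,48,36)]),np.hstack([cr(A['top'],202,174,56,42+20),cr(A['side'],255,262,48,36+10)])]))
E
```

```text
[ WARN:0@3.113] global loadsave.cpp:1063 imwrite_ Unsupported depth image for selected encoder is fallbacked to CV_8U.
```

View pics/e.png

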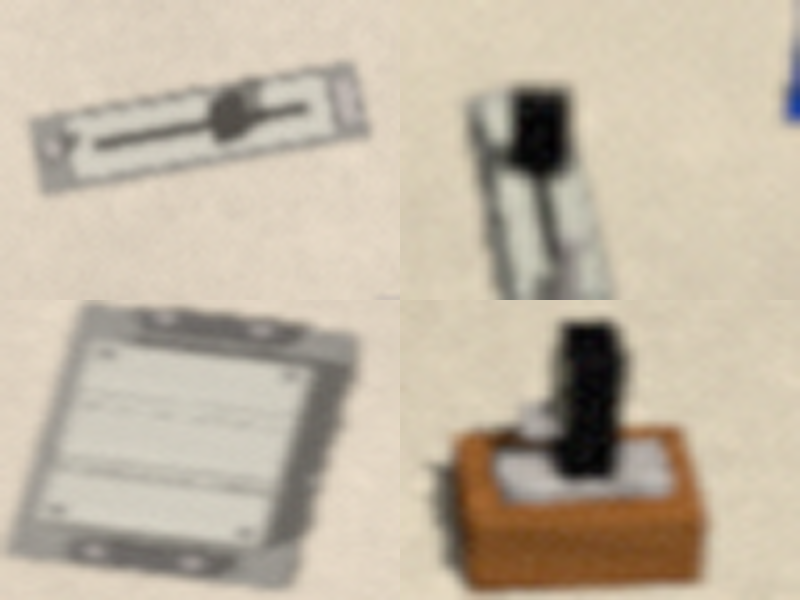

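The pin (bright dot with a shadow) is at the track's left end, which is world +y, and the low bar is at the right end. The gauge flag points to world +x. I'll move over the gauge now.

```bash
python3 -m creep '[{"x":3.5,"y":-4.3,"az":3.3,"claw":-0.4},{"x":3.5,"y":-4.3,"az":3.3,"claw":-0.4},{"x":3.5,"y":-4.3,"az":3.3,"claw":-0.4},{"x":3.5,"y":-4.3,"az":3.3,"claw":-0.4},{"x":3.5,"y":-4.3,"az":3.3,"claw":-0.4},{"x":3.5,"y":-4.3,"az":3.3,"claw":-0.4},{"x":3.5,"y":-4.3,"az":3.3,"claw":-0.4},{"x":3.5,"y":-4.3,"az":3.3,"claw":-0.4}]' 40
cat >> h.py <<'E'
def st():
    s=sensors.observe();R=cv2.Rodrigues(np.array(s['eef_rot']))[0]
    print('t',round(s['time_s'],2),'tcp',np.round(s['position'],4),'yawy',np.degrees(np.arctan2(R[1,1],R[0,1])).round(2),'tilt',np.round(R[:,2],4),'F',np.round(s['ft_force'],2),'w',round(s['grip_width'],3),'g',round(s['gripper_force'],1))
    return s
E
python3 - <<'E'
from h import *
st()
E
```

```text
t 2.95 tcp [0.1557 0.6568 0.3027] yawy 76.66 tilt [-0. -0. -1.] F [-0.06 -0.46 -0.29] w 1.002 g 0.0schema error: expected keys claw, x, y, z, ax, ay, az
```

```bash
python3 -m creep '[{"claw":-0.4,"x":3.5,"y":-4.3,"z":0,"ax":0,"ay":0,"az":3.3},{"claw":-0.4,"x":3.5,"y":-4.3,"z":0,"ax":0,"ay":0,"az":3.3},{"claw":-0.4,"x":3.5,"y":-4.3,"z":0,"ax":0,"ay":0,"az":3.3},{"claw":-0.4,"x":3.5,"y":-4.3,"z":0,"ax":0,"ay":0,"az":3.3},{"claw":-0.4,"x":3.5,"y":-4.3,"z":-1,"ax":0,"ay":0,"az":3.3},{"claw":-0.4,"x":3.5,"y":-4.3,"z":-1,"ax":0,"ay":0,"az":3.3},{"claw":-0.4,"x":3.5,"y":-4.3,"z":-1,"ax":0,"ay":0,"az":3.3},{"claw":-0.4,"x":3.5,"y":-4.3,"z":-1,"ax":0,"ay":0,"az":3.3}]' 40
python3 - <<'E'
from h import *
st()
for c in ['top','side']:
    f=grab(c,c+'1.png')
    for n in ['gauge_mid','gauge_foot','stand']:
        for d in vision.landmark_of(c,n):
            if d['conf']>.3: P=w(f,d['at']); print(c,n,round(d['conf'],2),P.round(4),pr(f,P)[0].round())
st()
E
```

```text
time_s: 3.95
position: [0.4366, 0.3112, 0.2627]
eef_rot: [-0.36, 3.12, 0.001]
ft_force: [-0.3, -0.6, -0.3]
grip_width: 0.702
gripper_force: 0.0
t 3.95 tcp [0.4366 0.3112 0.2627] yawy 103.17 tilt [ 6.e-04  4.e-04 -1.e+00] F [-0.29 -0.58 -0.32] w 0.702 g 0.0
top gauge_mid 0.47 [0.4657 0.2742 0.0719] [140. 229.]
top gauge_foot 0.53 [0.4659 0.2734 0.0362] [143. 230.]
top stand 0.73 [0.465  0.2701 0.035 ] [145. 231.]
side gauge_mid 0.8 [0.464  0.2769 0.0666] [277. 280.]
side gauge_foot 0.8 [0.4595 0.2709 0.0323] [278. 289.]
side stand 0.97 [0.4648 0.2718 0.0317] [276. 289.]
t 4.35 tcp [0.4352 0.3137 0.2631] yawy 103.13 tilt [ 3.e-04  3.e-04 -1.e+00] F [-0.41 -0.29 -0.61] w 0.702 g 0.0
```

```bash
python3 -m creep '[{"claw":-0.4,"x":1.45,"y":-2.0,"z":0,"ax":0,"ay":0,"az":0},{"claw":-0.4,"x":1.45,"y":-2.0,"z":-1.2,"ax":0,"ay":0,"az":0},{"claw":-0.4,"x":0,"y":0,"z":-2,"ax":0,"ay":0,"az":0},{"claw":-0.4,"x":0,"y":0,"z":-2.5,"ax":0,"ay":0,"az":0},{"claw":-0.4,"x":0,"y":0,"z":-2.5,"ax":0,"ay":0,"az":0},{"claw":-0.4,"x":0,"y":0,"z":-2,"ax":0,"ay":0,"az":0},{"claw":-0.4,"x":0,"y":0,"z":-1.5,"ax":0,"ay":0,"az":0},{"claw":-0.4,"x":0,"y":0,"z":-0.5,"ax":0,"ay":0,"az":0}]' 40
python3 - <<'E'
from h import *
st()
f=grab('side','side2.png');g=grab('top')
I=cv2.cvtColor(f['pixels'],cv2.COLOR_RGB2BGR);J=cv2.cvtColor(g['pixels'],cv2.COLOR_RGB2BGR)
cv2.imwrite('pics/g.png',np.hstack([cv2.resize(I[235:310,235:335],(400,300)),cv2.resize(J[195:255,100:180],(400,300))]))
E
```

```text
time_s: 5.35
position: [0.4644, 0.273, 0.1398]
eef_rot: [0.358, -3.12, 0.0]
ft_force: [0.2, -0.3, 0.1]
grip_width: 0.701
gripper_force: 0.0
t 5.35 tcp [0.4644 0.273  0.1398] yawy 103.08 tilt [-9.e-04 -4.e-04 -1.e+00] F [ 0.2  -0.28  0.1 ] w 0.701 g 0.0
```

View pics/g.png

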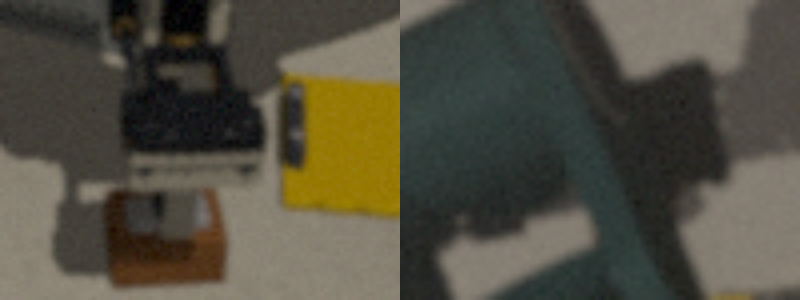

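The near finger, at (178,210), lines up with the handle over the foot. I'll close on it and lift.

```bash
python3 -m creep '[{"claw":1,"x":0,"y":0,"z":0,"ax":0,"ay":0,"az":0},{"claw":1,"x":0,"y":0,"z":0,"ax":0,"ay":0,"az":0},{"claw":1,"x":0,"y":0,"z":0,"ax":0,"ay":0,"az":0},{"claw":1,"x":0,"y":0,"z":0,"ax":0,"ay":0,"az":0},{"claw":1,"x":0,"y":0,"z":0,"ax":0,"ay":0,"az":0},{"claw":1,"x":0,"y":0,"z":0,"ax":0,"ay":0,"az":0},{"claw":1,"x":0,"y":0,"z":0,"ax":0,"ay":0,"az":0},{"claw":1,"x":0,"y":0,"z":0,"ax":0,"ay":0,"az":0}]' 40
python3 -c "
from h import *
st()"
```

```text
time_s: 6.45
position: [0.4648, 0.2728, 0.1408]
eef_rot: [-0.357, 3.121, 0.0]
ft_force: [-0.9, -0.1, 1.9]
grip_width: 0.257
gripper_force: 39.5
t 6.45 tcp [0.4648 0.2728 0.1408] yawy 103.06 tilt [ 0.  0. -1.] F [-0.88 -0.13  1.93] w 0.257 g 39.5
```

```bash
python3 -m creep '[{"claw":1,"x":0,"y":0,"z":1.5,"ax":0,"ay":0,"az":0},{"claw":1,"x":0,"y":0,"z":3,"ax":0,"ay":0,"az":0},{"claw":1,"x":0,"y":0,"z":3.5,"ax":0,"ay":0,"az":0},{"claw":1,"x":1.3,"y":-5.0,"z":0,"ax":0,"ay":0,"az":-4.6},{"claw":1,"x":1.3,"y":-5.2,"z":0,"ax":0,"ay":0,"az":-4.6},{"claw":1,"x":1.3,"y":-5.2,"z":0,"ax":0,"ay":0,"az":-4.6},{"claw":1,"x":1.3,"y":-5.2,"z":0,"ax":0,"ay":0,"az":-4.6},{"claw":1,"x":1.2,"y":-5.1,"z":0,"ax":0,"ay":0,"az":-4.4}]' 40
python3 - <<'E'
from h import *
st()
for c in ['top','side']:
    f=grab(c,c+'3.png')
    for n in ['gauge_mid','gauge_foot','heatsink','groove']:
        for d in vision.landmark_of(c,n):
            if d['conf']>.2: P=w(f,d['at']); print(c,n,round(d['conf'],2),P.round(4),pr(f,P)[0].round())
s=st()
print(pr(f,[s['position']+[0,0,-.1068]]),pr(f,[s['position']+[0,0,-.1308]]))
I=cv2.cvtColor(f['pixels'],cv2.COLOR_RGB2BGR)
cv2.imwrite('pics/h.png',cv2.convertScaleAbs(cv2.resize(I[185:260,210:310],(800,600),interpolation=cv2.INTER_CUBIC),alpha=1.8))
E
```

```text
time_s: 7.45
position: [0.5289, 0.014, 0.2218]
eef_rot: [0.271, 3.129, 0.0]
ft_force: [0.6, 0.6, -1.8]
grip_width: 0.26
gripper_force: 39.6
t 7.45 tcp [0.5289 0.014  0.2218] yawy 80.11 tilt [ 8.e-04  0.e+00 -1.e+00] F [ 0.56  0.6  -1.8 ] w 0.26 g 39.6
top gauge_mid 0.58 [ 7.567e-01  1.893e-01 -4.000e-04] [175. 145.]
top heatsink 0.66 [0.3068 0.148  0.0498] [181. 281.]
top groove 0.77 [0.2906 0.1503 0.0449] [180. 287.]
side gauge_mid 0.44 [0.5269 0.0188 0.147 ] [267. 195.]
side gauge_foot 0.46 [0.5235 0.0146 0.1136] [268. 204.]
side gauge_foot 0.34 [ 0.7841 -0.2322 -0.0028] [208. 188.]
side heatsink 0.67 [0.3071 0.1505 0.0437] [340. 261.]
side groove 0.84 [0.2867 0.1535 0.0471] [348. 261.]
t 7.95 tcp [0.5286 0.0167 0.2209] yawy 80.35 tilt [ 0.  0. -1.] F [-0.68  0.29 -2.15] w 0.26 g 39.6
[[265.93703456 203.78576653]] [[265.66852772 210.52152546]]
```

View pics/h.png

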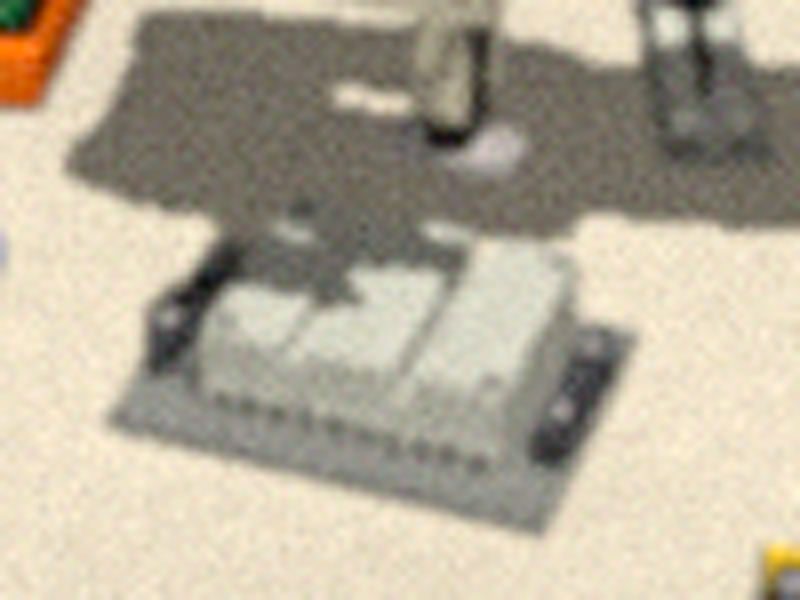

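The gauge is held upright over the block, and the near groove runs from crop (465,245) to (400,385). I'll project that into world coordinates.

```bash
python3 - <<'E'
from h import *
import pickle
f=pickle.load(open('side.pkl','rb'))
ux=np.array([np.cos(np.radians(-9.7)),np.sin(np.radians(-9.7))])
for z in (.046,.05):
  for p in [(465,245),(400,385)]:
    P=ray(f,np.array(p)/8+[210,185]-.5,z); print(z,P.round(4),'u',(P[:2]@ux).round(4))
print('tcp u',np.array([.5286,.0167])@ux, 'jigc u',np.array([.5558,.0114])@ux)
E
```

```text
0.046 [ 0.5268 -0.0249  0.046 ] u 0.5234
0.046 [0.5378 0.0709 0.046 ] u 0.5182
0.05 [ 0.5261 -0.019   0.05  ] u 0.5218
0.05 [0.5371 0.0762 0.05  ] u 0.5165
tcp u 0.5182290811216325 jigc u 0.5459332091925437
```

```bash
python3 -m creep '[{"claw":1,"x":0,"y":0,"z":-1.5,"ax":0,"ay":0,"az":0},{"claw":1,"x":0,"y":0,"z":-1.5,"ax":0,"ay":0,"az":0},{"claw":1,"x":0,"y":0,"z":-0.8,"ax":0,"ay":0,"az":0},{"claw":1,"x":0,"y":0,"z":-0.3,"ax":0,"ay":0,"az":0},{"claw":1,"x":0,"y":0,"z":-0.2,"ax":0,"ay":0,"az":0},{"claw":1,"x":0,"y":0,"z":-0.1,"ax":0,"ay":0,"az":0},{"claw":1,"x":0,"y":0,"z":0,"ax":0,"ay":0,"az":0},{"claw":1,"x":0,"y":0,"z":0,"ax":0,"ay":0,"az":0}]' 40
python3 -c "
from h import *
st()"
```

```text
time_s: 8.95
position: [0.5288, 0.0158, 0.177]
eef_rot: [0.267, 3.13, 0.0]
ft_force: [0.9, -0.3, -2.4]
grip_width: 0.255
gripper_force: 39.6
t 8.95 tcp [0.5288 0.0158 0.177 ] yawy 80.26 tilt [ 4.e-04 -0.e+00 -1.e+00] F [ 0.92 -0.33 -2.43] w 0.255 g 39.6
```

```bash
python3 -m creep '[{"claw":1,"x":0,"y":0,"z":-0.1,"ax":0,"ay":0,"az":0},{"claw":1,"x":0,"y":0,"z":-0.1,"ax":0,"ay":0,"az":0},{"claw":1,"x":0,"y":0,"z":-0.1,"ax":0,"ay":0,"az":0},{"claw":1,"x":0,"y":0,"z":0,"ax":0,"ay":0,"az":0},{"claw":1,"x":0,"y":0,"z":0,"ax":0,"ay":0,"az":0},{"claw":1,"x":0,"y":0,"z":0,"ax":0,"ay":0,"az":0},{"claw":1,"x":0,"y":0,"z":0,"ax":0,"ay":0,"az":0},{"claw":1,"x":0,"y":0,"z":0,"ax":0,"ay":0,"az":0}]' 40
python3 -c "
from h import *
st()"
```

```text
time_s: 9.95
position: [0.5287, 0.0158, 0.1738]
eef_rot: [0.267, 3.13, 0.0]
ft_force: [-0.2, 0.5, -1.8]
grip_width: 0.257
gripper_force: 39.6
t 9.95 tcp [0.5287 0.0158 0.1738] yawy 80.26 tilt [ 0.  0. -1.] F [-0.19  0.5  -1.84] w 0.257 g 39.6
```

```bash
python3 -m creep '[{"claw":1,"x":0,"y":0,"z":0.7,"ax":0,"ay":0,"az":0},{"claw":1,"x":0,"y":0,"z":0.5,"ax":0,"ay":0,"az":0},{"claw":1,"x":0.6,"y":-0.1,"z":0,"ax":0,"ay":0,"az":0},{"claw":1,"x":0.6,"y":-0.1,"z":0,"ax":0,"ay":0,"az":0},{"claw":1,"x":0,"y":0,"z":-0.5,"ax":0,"ay":0,"az":0},{"claw":1,"x":0,"y":0,"z":-0.4,"ax":0,"ay":0,"az":0},{"claw":1,"x":0,"y":0,"z":-0.2,"ax":0,"ay":0,"az":0},{"claw":1,"x":0,"y":0,"z":0,"ax":0,"ay":0,"az":0}]' 40
python3 -c "
from h import *
st()"
```

```text
time_s: 10.95
position: [0.5407, 0.0138, 0.1748]
eef_rot: [0.267, 3.13, -0.0]
ft_force: [0.5, -0.1, 1.5]
grip_width: 0.256
gripper_force: 39.6
t 10.95 tcp [0.5407 0.0138 0.1748] yawy 80.26 tilt [ 1.e-04 -0.e+00 -1.e+00] F [ 0.5  -0.13  1.55] w 0.256 g 39.6
```

```bash
python3 -m creep '[{"claw":1,"x":0,"y":0,"z":0.7,"ax":0,"ay":0,"az":0},{"claw":1,"x":0,"y":0,"z":0.4,"ax":0,"ay":0,"az":0},{"claw":1,"x":-0.7,"y":0.1,"z":0,"ax":0,"ay":0,"az":0},{"claw":1,"x":-0.8,"y":0.1,"z":0,"ax":0,"ay":0,"az":0},{"claw":1,"x":0,"y":0,"z":-0.5,"ax":0,"ay":0,"az":0},{"claw":1,"x":0,"y":0,"z":-0.4,"ax":0,"ay":0,"az":0},{"claw":1,"x":0,"y":0,"z":-0.2,"ax":0,"ay":0,"az":0},{"claw":1,"x":0,"y":0,"z":0,"ax":0,"ay":0,"az":0}]' 40
python3 -c "
from h import *
st()"
```

```text
time_s: 11.95
position: [0.5259, 0.0157, 0.1745]
eef_rot: [0.267, 3.13, -0.0]
ft_force: [2.5, 0.1, -2.7]
grip_width: 0.26
gripper_force: 39.6
t 11.95 tcp [0.5259 0.0157 0.1745] yawy 80.26 tilt [ 0.e+00 -1.e-04 -1.e+00] F [ 2.46  0.15 -2.74] w 0.26 g 39.6
```

```bash
python3 -m creep '[{"claw":1,"x":0,"y":0,"z":0.7,"ax":0,"ay":0,"az":0},{"claw":1,"x":0,"y":0,"z":0.4,"ax":0,"ay":0,"az":0},{"claw":1,"x":0.3,"y":-0.05,"z":0,"ax":0,"ay":0,"az":0},{"claw":1,"x":0.2,"y":-0.05,"z":0,"ax":0,"ay":0,"az":0},{"claw":1,"x":0,"y":0,"z":-0.5,"ax":0,"ay":0,"az":0},{"claw":1,"x":0,"y":0,"z":-0.4,"ax":0,"ay":0,"az":0},{"claw":1,"x":0,"y":0,"z":-0.2,"ax":0,"ay":0,"az":0},{"claw":1,"x":0,"y":0,"z":0,"ax":0,"ay":0,"az":0}]' 40
python3 -c "
from h import *
st();st()"
```

```text
time_s: 12.95
position: [0.5306, 0.0148, 0.1745]
eef_rot: [-0.267, -3.13, 0.0]
ft_force: [0.4, -0.3, -2.5]
grip_width: 0.254
gripper_force: 39.6
t 12.95 tcp [0.5306 0.0148 0.1745] yawy 80.26 tilt [-4.e-04 -0.e+00 -1.e+00] F [ 0.43 -0.33 -2.52] w 0.254 g 39.6
t 12.95 tcp [0.5306 0.0148 0.1745] yawy 80.26 tilt [-4.e-04 -0.e+00 -1.e+00] F [ 0.43 -0.33 -2.52] w 0.254 g 39.6
```

```bash
python3 -m creep '[{"claw":1,"x":-0.2,"y":0.03,"z":0,"ax":0,"ay":0,"az":0},{"claw":1,"x":0,"y":0,"z":-0.3,"ax":0,"ay":0,"az":0},{"claw":1,"x":0,"y":0,"z":-0.3,"ax":0,"ay":0,"az":0},{"claw":1,"x":0,"y":0,"z":-0.3,"ax":0,"ay":0,"az":0},{"claw":1,"x":0,"y":0,"z":-0.3,"ax":0,"ay":0,"az":0},{"claw":1,"x":0,"y":0,"z":-0.2,"ax":0,"ay":0,"az":0},{"claw":1,"x":0,"y":0,"z":0,"ax":0,"ay":0,"az":0},{"claw":1,"x":0,"y":0,"z":0,"ax":0,"ay":0,"az":0}]' 40
python3 -c "
from h import *
st()"
```

```text
time_s: 13.95
position: [0.5288, 0.0151, 0.1609]
eef_rot: [0.267, 3.13, 0.0]
ft_force: [-0.3, 0.4, 1.7]
grip_width: 0.257
gripper_force: 39.6
t 13.95 tcp [0.5288 0.0151 0.1609] yawy 80.26 tilt [ 1.e-04  0.e+00 -1.e+00] F [-0.26  0.42  1.66] w 0.257 g 39.6
```

```bash
python3 -m creep '[{"claw":1,"x":0,"y":0,"z":-0.1,"ax":0,"ay":0,"az":0},{"claw":1,"x":0,"y":0,"z":-0.1,"ax":0,"ay":0,"az":0},{"claw":1,"x":0,"y":0,"z":-0.1,"ax":0,"ay":0,"az":0},{"claw":1,"x":0,"y":0,"z":-0.1,"ax":0,"ay":0,"az":0},{"claw":1,"x":0,"y":0,"z":0,"ax":0,"ay":0,"az":0},{"claw":1,"x":0,"y":0,"z":0,"ax":0,"ay":0,"az":0},{"claw":1,"x":0,"y":0,"z":0,"ax":0,"ay":0,"az":0},{"claw":1,"x":0,"y":0,"z":0,"ax":0,"ay":0,"az":0}]' 40
python3 -c "
from h import *
st()"
```

```text
time_s: 14.95
position: [0.5287, 0.0151, 0.1568]
eef_rot: [0.267, 3.13, -0.0]
ft_force: [-1.6, 0.5, 2.0]
grip_width: 0.261
gripper_force: 39.6
t 14.95 tcp [0.5287 0.0151 0.1568] yawy 80.26 tilt [ 1.e-04 -0.e+00 -1.e+00] F [-1.6   0.51  1.95] w 0.261 g 39.6
```

```bash
python3 -m creep '[{"claw":1,"x":0,"y":0,"z":-0.05,"ax":0,"ay":0,"az":0},{"claw":1,"x":0,"y":0,"z":-0.05,"ax":0,"ay":0,"az":0},{"claw":1,"x":0,"y":0,"z":0,"ax":0,"ay":0,"az":0},{"claw":1,"x":0,"y":0,"z":0,"ax":0,"ay":0,"az":0},{"claw":1,"x":0,"y":0,"z":0,"ax":0,"ay":0,"az":0},{"claw":1,"x":0,"y":0,"z":0,"ax":0,"ay":0,"az":0},{"claw":1,"x":0,"y":0,"z":0,"ax":0,"ay":0,"az":0},{"claw":1,"x":0,"y":0,"z":0,"ax":0,"ay":0,"az":0}]' 40
python3 -c "
from h import *
st()"
```

```text
time_s: 15.95
position: [0.5287, 0.0151, 0.1558]
eef_rot: [-0.267, -3.13, 0.0]
ft_force: [-0.1, 0.3, 3.1]
grip_width: 0.259
gripper_force: 39.6
t 15.95 tcp [0.5287 0.0151 0.1558] yawy 80.26 tilt [-0. -0. -1.] F [-0.09  0.35  3.12] w 0.259 g 39.6
```

```bash
python3 -m creep '[{"claw":1,"x":0,"y":0,"z":-0.05,"ax":0,"ay":0,"az":0},{"claw":1,"x":0,"y":0,"z":-0.05,"ax":0,"ay":0,"az":0},{"claw":1,"x":0,"y":0,"z":0,"ax":0,"ay":0,"az":0},{"claw":1,"x":0,"y":0,"z":0,"ax":0,"ay":0,"az":0},{"claw":1,"x":0,"y":0,"z":0,"ax":0,"ay":0,"az":0},{"claw":1,"x":0,"y":0,"z":0,"ax":0,"ay":0,"az":0},{"claw":1,"x":0,"y":0,"z":0,"ax":0,"ay":0,"az":0},{"claw":1,"x":0,"y":0,"z":0,"ax":0,"ay":0,"az":0}]' 40
python3 -c "
from h import *
st()"
```

```text
time_s: 16.95
position: [0.5287, 0.0151, 0.1547]
eef_rot: [-0.267, -3.13, 0.0]
ft_force: [0.1, -0.2, 2.5]
grip_width: 0.258
gripper_force: 39.6
t 16.95 tcp [0.5287 0.0151 0.1547] yawy 80.26 tilt [-1.e-04 -0.e+00 -1.e+00] F [ 0.06 -0.21  2.48] w 0.258 g 39.6
```

```bash
python3 -m creep '[{"claw":1,"x":0,"y":0,"z":-0.05,"ax":0,"ay":0,"az":0},{"claw":1,"x":0,"y":0,"z":-0.05,"ax":0,"ay":0,"az":0},{"claw":1,"x":0,"y":0,"z":0,"ax":0,"ay":0,"az":0},{"claw":1,"x":0,"y":0,"z":0,"ax":0,"ay":0,"az":0},{"claw":1,"x":0,"y":0,"z":0,"ax":0,"ay":0,"az":0},{"claw":1,"x":0,"y":0,"z":0,"ax":0,"ay":0,"az":0},{"claw":1,"x":0,"y":0,"z":0,"ax":0,"ay":0,"az":0},{"claw":1,"x":0,"y":0,"z":0,"ax":0,"ay":0,"az":0}]' 40
python3 -c "
from h import *
st()"
```

```text
time_s: 17.95
position: [0.5287, 0.0151, 0.1537]
eef_rot: [-0.267, -3.13, 0.0]
ft_force: [-1.3, 0.1, 3.2]
grip_width: 0.254
gripper_force: 39.6
t 17.95 tcp [0.5287 0.0151 0.1537] yawy 80.27 tilt [-1.e-04 -0.e+00 -1.e+00] F [-1.3   0.1   3.25] w 0.254 g 39.6
```

```bash
python3 -m creep '[{"claw":1,"x":0,"y":0,"z":-0.05,"ax":0,"ay":0,"az":0},{"claw":1,"x":0,"y":0,"z":-0.05,"ax":0,"ay":0,"az":0},{"claw":1,"x":0,"y":0,"z":0,"ax":0,"ay":0,"az":0},{"claw":1,"x":0,"y":0,"z":0,"ax":0,"ay":0,"az":0},{"claw":1,"x":0,"y":0,"z":0,"ax":0,"ay":0,"az":0},{"claw":1,"x":0,"y":0,"z":0,"ax":0,"ay":0,"az":0},{"claw":1,"x":0,"y":0,"z":0,"ax":0,"ay":0,"az":0},{"claw":1,"x":0,"y":0,"z":0,"ax":0,"ay":0,"az":0}]' 40
python3 -c "
from h import *
st()"
```

```text
time_s: 18.95
position: [0.5288, 0.0151, 0.1535]
eef_rot: [0.267, 3.13, -0.0]
ft_force: [-5.8, 0.4, 11.7]
grip_width: 0.261
gripper_force: 39.6
t 18.95 tcp [0.5288 0.0151 0.1535] yawy 80.26 tilt [ 2.e-04 -0.e+00 -1.e+00] F [-5.79  0.41 11.69] w 0.261 g 39.6
```

```bash
python3 -m creep '[{"claw":1,"x":0,"y":0,"z":0,"ax":0,"ay":0,"az":0},{"claw":1,"x":0,"y":0,"z":0,"ax":0,"ay":0,"az":0},{"claw":1,"x":0,"y":0,"z":0,"ax":0,"ay":0,"az":0},{"claw":1,"x":0,"y":0,"z":0,"ax":0,"ay":0,"az":0},{"claw":1,"x":0,"y":0,"z":0,"ax":0,"ay":0,"az":0},{"claw":1,"x":0,"y":0,"z":0,"ax":0,"ay":0,"az":0},{"claw":1,"x":0,"y":0,"z":0,"ax":0,"ay":0,"az":0},{"claw":1,"x":0,"y":0,"z":0,"ax":0,"ay":0,"az":0}]' 40
python3 - <<'E'
from h import *
s=st(); print(s['ft_torque'])
E
```

```text
time_s: 19.95
position: [0.5288, 0.0151, 0.1535]
eef_rot: [0.267, 3.13, -0.0]
ft_force: [-4.7, 0.0, 11.0]
grip_width: 0.258
gripper_force: 39.6
t 19.95 tcp [0.5288 0.0151 0.1535] yawy 80.26 tilt [ 3.e-04 -0.e+00 -1.e+00] F [-4.66e+00  1.00e-02  1.10e+01] w 0.258 g 39.6
[0.01227191 0.89638342 0.02677002]
```

```bash
python3 -m creep '[{"claw":1,"x":-0.03,"y":0,"z":0,"ax":0,"ay":0,"az":0},{"claw":1,"x":-0.03,"y":0,"z":-0.02,"ax":0,"ay":0,"az":0},{"claw":1,"x":0,"y":0,"z":0,"ax":0,"ay":0,"az":0},{"claw":1,"x":0,"y":0,"z":0,"ax":0,"ay":0,"az":0},{"claw":1,"x":0,"y":0,"z":0,"ax":0,"ay":0,"az":0},{"claw":1,"x":0,"y":0,"z":0,"ax":0,"ay":0,"az":0},{"claw":1,"x":0,"y":0,"z":0,"ax":0,"ay":0,"az":0},{"claw":1,"x":0,"y":0,"z":0,"ax":0,"ay":0,"az":0}]' 40
python3 - <<'E'
from h import *
s=st(); print(s['ft_torque'])
E
```

```text
time_s: 20.95
position: [0.5286, 0.0151, 0.1534]
eef_rot: [0.267, 3.129, 0.0]
ft_force: [0.3, -0.5, 10.4]
grip_width: 0.259
gripper_force: 39.6
t 20.95 tcp [0.5286 0.0151 0.1534] yawy 80.26 tilt [ 0.0016 -0.     -1.    ] F [ 0.34 -0.5  10.41] w 0.259 g 39.6
[ 0.06441852  0.15335196 -0.00662362]
```

The foot is seated flat: about 7 N on it besides the spring, side force gone, held more than 2 s. I'll feel for the depth on the way up. At 13.5 mm lift, a probe still touching means shallow and a free probe means deep.

```bash
python3 -m creep '[{"claw":1,"x":0,"y":0,"z":0.15,"ax":0,"ay":0,"az":0},{"claw":1,"x":0.05,"y":0,"z":0.3,"ax":0,"ay":0,"az":0},{"claw":1,"x":0,"y":0,"z":0.4,"ax":0,"ay":0,"az":0},{"claw":1,"x":0,"y":0,"z":0.4,"ax":0,"ay":0,"az":0},{"claw":1,"x":0,"y":0,"z":0.2,"ax":0,"ay":0,"az":0},{"claw":1,"x":0,"y":0,"z":0,"ax":0,"ay":0,"az":0},{"claw":1,"x":0,"y":0,"z":0,"ax":0,"ay":0,"az":0},{"claw":1,"x":0,"y":0,"z":0,"ax":0,"ay":0,"az":0}]' 40
python3 - <<'E'
from h import *
s=st(); grab('top');st();grab('top');st()
E
```

```text
time_s: 21.95
position: [0.5285, 0.0151, 0.1669]
eef_rot: [-0.267, -3.13, 0.0]
ft_force: [-0.5, 0.6, -2.0]
grip_width: 0.261
gripper_force: 39.6
t 21.95 tcp [0.5285 0.0151 0.1669] yawy 80.26 tilt [-3.e-04 -0.e+00 -1.e+00] F [-0.47  0.59 -2.01] w 0.261 g 39.6
t 22.0 tcp [0.5286 0.0151 0.1669] yawy 80.26 tilt [-2.e-04  0.e+00 -1.e+00] F [-0.22  0.36 -1.48] w 0.26 g 39.6
t 22.05 tcp [0.5286 0.0151 0.1669] yawy 80.26 tilt [-2.e-04 -0.e+00 -1.e+00] F [ 0.18 -0.1  -2.83] w 0.261 g 39.6
```

The probe is free at 13.5 mm lift but was touching at 7.4 mm, so the groove is deep (over 10 mm). Now I'll take the gauge back to the stand.

```bash
python3 -m creep '[{"claw":1,"x":0,"y":0,"z":2.5,"ax":0,"ay":0,"az":0},{"claw":1,"x":0,"y":0,"z":3,"ax":0,"ay":0,"az":0},{"claw":1,"x":-1.2,"y":4.8,"z":0,"ax":0,"ay":0,"az":4.2},{"claw":1,"x":-1.3,"y":5.3,"z":0,"ax":0,"ay":0,"az":4.7},{"claw":1,"x":-1.3,"y":5.3,"z":0,"ax":0,"ay":0,"az":4.7},{"claw":1,"x":-1.3,"y":5.3,"z":0,"ax":0,"ay":0,"az":4.7},{"claw":1,"x":-1.3,"y":5.1,"z":0,"ax":0,"ay":0,"az":4.5},{"claw":1,"x":0,"y":0,"z":0,"ax":0,"ay":0,"az":0}]' 40
python3 -c "
from h import *
st();grab('top');grab('top');grab('side','s4.png');st()"
```

```text
time_s: 23.05
position: [0.4636, 0.2757, 0.2219]
eef_rot: [0.365, -3.12, -0.001]
ft_force: [1.0, -0.4, -2.3]
grip_width: 0.257
gripper_force: 39.6
t 23.05 tcp [0.4636 0.2757 0.2219] yawy 103.33 tilt [-4.e-04  3.e-04 -1.e+00] F [ 1.02 -0.44 -2.25] w 0.257 g 39.6
t 23.2 tcp [0.4647 0.2726 0.2219] yawy 103.03 tilt [-1.e-04 -4.e-04 -1.e+00] F [-0.24 -0.14 -1.87] w 0.258 g 39.6
```

```bash
python3 -m creep '[{"claw":1,"x":0,"y":0,"z":-2,"ax":0,"ay":0,"az":0},{"claw":1,"x":0,"y":0,"z":-2,"ax":0,"ay":0,"az":0},{"claw":1,"x":0,"y":0,"z":-1.5,"ax":0,"ay":0,"az":0},{"claw":1,"x":0,"y":0,"z":-1.3,"ax":0,"ay":0,"az":0},{"claw":1,"x":0,"y":0,"z":-0.8,"ax":0,"ay":0,"az":0},{"claw":1,"x":0,"y":0,"z":-0.3,"ax":0,"ay":0,"az":0},{"claw":1,"x":0,"y":0,"z":-0.1,"ax":0,"ay":0,"az":0},{"claw":1,"x":0,"y":0,"z":0,"ax":0,"ay":0,"az":0}]' 40
python3 -c "
from h import *
st()"
```

```text
time_s: 24.2
position: [0.4647, 0.2732, 0.1424]
eef_rot: [-0.357, 3.121, 0.0]
ft_force: [0.1, 0.8, -1.7]
grip_width: 0.259
gripper_force: 39.6
t 24.2 tcp [0.4647 0.2732 0.1424] yawy 103.06 tilt [ 5.e-04  2.e-04 -1.e+00] F [ 0.15  0.79 -1.74] w 0.259 g 39.6
```

```bash
python3 -m creep '[{"claw":1,"x":0,"y":0,"z":-0.05,"ax":0,"ay":0,"az":0},{"claw":1,"x":0,"y":0,"z":-0.05,"ax":0,"ay":0,"az":0},{"claw":1,"x":0,"y":0,"z":-0.05,"ax":0,"ay":0,"az":0},{"claw":1,"x":0,"y":0,"z":-0.05,"ax":0,"ay":0,"az":0},{"claw":1,"x":0,"y":0,"z":0,"ax":0,"ay":0,"az":0},{"claw":1,"x":0,"y":0,"z":0,"ax":0,"ay":0,"az":0},{"claw":1,"x":0,"y":0,"z":0,"ax":0,"ay":0,"az":0},{"claw":1,"x":0,"y":0,"z":0,"ax":0,"ay":0,"az":0}]' 40
python3 -c "
from h import *
st()"
```

```text
time_s: 25.2
position: [0.4647, 0.2731, 0.1408]
eef_rot: [-0.357, 3.121, 0.0]
ft_force: [-3.8, -2.2, 7.0]
grip_width: 0.257
gripper_force: 39.6
t 25.2 tcp [0.4647 0.2731 0.1408] yawy 103.06 tilt [ 3.e-04  1.e-04 -1.e+00] F [-3.84 -2.2   7.03] w 0.257 g 39.6
```

```bash
python3 -m creep '[{"claw":-0.4,"x":0,"y":0,"z":0,"ax":0,"ay":0,"az":0},{"claw":-0.4,"x":0,"y":0,"z":0,"ax":0,"ay":0,"az":0},{"claw":-0.4,"x":0,"y":0,"z":0,"ax":0,"ay":0,"az":0},{"claw":-0.4,"x":0,"y":0,"z":0,"ax":0,"ay":0,"az":0},{"claw":-0.4,"x":0,"y":0,"z":0.5,"ax":0,"ay":0,"az":0},{"claw":-0.4,"x":0,"y":0,"z":2.5,"ax":0,"ay":0,"az":0},{"claw":-0.4,"x":0,"y":0,"z":3,"ax":0,"ay":0,"az":0},{"claw":-0.4,"x":0,"y":0,"z":4,"ax":0,"ay":0,"az":0}]' 40
python3 - <<'E'
from h import *
st()
f=grab('side')
for n in ['gauge_mid','gauge_foot','stand']:
    for d in vision.landmark_of('side',n):
        if d['conf']>.3: print(n,d['conf'],w(f,d['at']).round(4))
f=grab('top')
for _ in range(2):
  for d in vision.landmark_of('top','tally_top')+vision.look_for('top','tally_top'): print(d['conf'],w(f,d['at']).round(4))
T=np.array([ray(f,np.array(p)/5+np.array([279,205])-.5,.012) for p in [(30,143),(353,87),(368,160),(45,217)]]);print(T,T.mean(0))
E
```

```text
time_s: 26.2
position: [0.4644, 0.2729, 0.2408]
eef_rot: [0.357, -3.12, 0.001]
ft_force: [0.4, 0.4, 0.3]
grip_width: 0.7
gripper_force: 0.0
t 26.2 tcp [0.4644 0.2729 0.2408] yawy 103.06 tilt [-9.e-04 -5.e-04 -1.e+00] F [0.41 0.37 0.33] w 0.7 g 0.0
gauge_mid 0.83 [0.4641 0.2755 0.0664]
gauge_mid 0.41 [ 0.7521  0.1823 -0.0017]
gauge_foot 0.75 [0.4617 0.2728 0.0336]
stand 0.96 [0.4672 0.2723 0.0273]
0.61 [ 0.4561 -0.2935  0.0513]
0.59 [ 0.3039 -0.5579  0.0538]
0.46 [ 0.3049 -0.5555  0.0564]
0.61 [ 0.4561 -0.2935  0.0513]
0.59 [ 0.3039 -0.5579  0.0538]
0.46 [ 0.3049 -0.5555  0.0564]
[[ 0.45838648 -0.17313122  0.012     ]
 [ 0.49407254 -0.38111753  0.012     ]
 [ 0.44709988 -0.38898851  0.012     ]
 [ 0.41115061 -0.1821495   0.012     ]] [ 0.45267738 -0.28134669  0.012     ]
```

The gauge is upright in its stand again. Next I'll go to the marker's low-block side with the fingers shut and push it to the pin end.

```bash
python3 -m creep '[{"claw":-0.4,"x":0,"y":-4,"z":1,"ax":0,"ay":0,"az":0},{"claw":1,"x":0,"y":-6.1,"z":0,"ax":0,"ay":0,"az":0},{"claw":1,"x":0,"y":-6.1,"z":0,"ax":0,"ay":0,"az":0},{"claw":1,"x":0,"y":-6.1,"z":0,"ax":0,"ay":0,"az":-1},{"claw":1,"x":0,"y":-6.1,"z":0,"ax":0,"ay":0,"az":-1},{"claw":1,"x":0,"y":-6.1,"z":0,"ax":0,"ay":0,"az":-1.3},{"claw":1,"x":0,"y":-6.1,"z":0,"ax":0,"ay":0,"az":0},{"claw":1,"x":0,"y":-6.1,"z":0,"ax":0,"ay":0,"az":0}]' 10
python3 -m creep '[{"claw":1,"x":0,"y":-6.1,"z":0,"ax":0,"ay":0,"az":0},{"claw":1,"x":0,"y":-5.5,"z":0,"ax":0,"ay":0,"az":0},{"claw":1,"x":0,"y":-2.5,"z":0,"ax":0,"ay":0,"az":0},{"claw":1,"x":0,"y":0,"z":-1,"ax":0,"ay":0,"az":0},{"claw":1,"x":0,"y":0,"z":-2,"ax":0,"ay":0,"az":0},{"claw":1,"x":0,"y":0,"z":-2,"ax":0,"ay":0,"az":0},{"claw":1,"x":0,"y":0,"z":-1,"ax":0,"ay":0,"az":0},{"claw":1,"x":0,"y":0,"z":0,"ax":0,"ay":0,"az":0}]' 10
python3 -c "
from h import *
st()"
```

```text
time_s: 27.65
position: [0.4641, -0.1959, 0.2497]
eef_rot: [0.267, -3.13, -0.0]
ft_force: [0.4, 0.1, 0.7]
grip_width: 0.015
gripper_force: 0.0
time_s: 28.65
position: [0.4645, -0.3343, 0.1891]
eef_rot: [0.268, -3.129, -0.001]
ft_force: [-0.3, 0.1, 0.0]
grip_width: 0.007
gripper_force: 0.0
t 28.65 tcp [ 0.4645 -0.3343  0.1891] yawy 99.79 tilt [-1.e-03  8.e-04 -1.e+00] F [-0.29  0.12  0.03] w 0.007 g 0.0
```

```bash
python3 - <<'E'
from h import *
f=grab('side','s5.png');I=cv2.cvtColor(f['pixels'],cv2.COLOR_RGB2BGR)
g=grab('top');J=cv2.cvtColor(g['pixels'],cv2.COLOR_RGB2BGR)
cv2.imwrite('pics/k.png',cv2.convertScaleAbs(np.hstack([cv2.resize(I[140:215,250:350],(400,300),interpolation=2),cv2.resize(J[195:270,270:370],(400,300),interpolation=2)]),alpha=1.6))
print(pr(f,[[.4645,-.3343,.105]]),pr(f,[[.456,-.2935,.0545]]),pr(g,[[.456,-.2935,.0545]]))
E
```

```text
[[295.58250112 158.98923337]] [[296.08040281 175.91227628]] [[323.86102895 232.39012596]]
```

View pics/k.png

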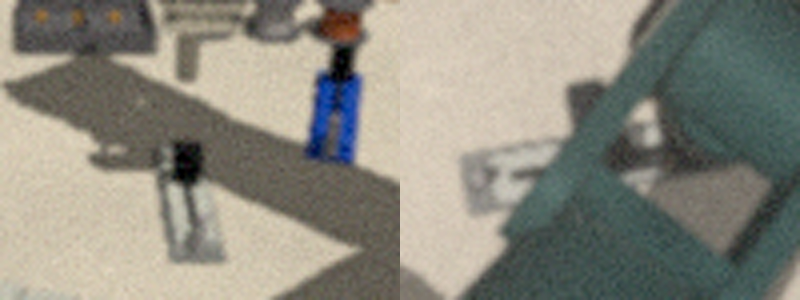

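The fingers, at (187,60), are in line with the marker at (187,160) and behind it. I'll lower them.

```bash
python3 -m creep '[{"claw":1,"x":0,"y":0,"z":-2,"ax":0,"ay":0,"az":0},{"claw":1,"x":0,"y":0,"z":-2,"ax":0,"ay":0,"az":0},{"claw":1,"x":0,"y":0,"z":-1.5,"ax":0,"ay":0,"az":0},{"claw":1,"x":0,"y":0,"z":-1,"ax":0,"ay":0,"az":0},{"claw":1,"x":0,"y":0,"z":-0.5,"ax":0,"ay":0,"az":0},{"claw":1,"x":0,"y":0,"z":-0.4,"ax":0,"ay":0,"az":0},{"claw":1,"x":0,"y":0,"z":0,"ax":0,"ay":0,"az":0},{"claw":1,"x":0,"y":0,"z":0,"ax":0,"ay":0,"az":0}]' 10
python3 -c "
from h import *
st()"
```

```text
time_s: 29.75
position: [0.4648, -0.335, 0.1165]
eef_rot: [-0.267, 3.13, -0.001]
ft_force: [-0.1, -0.4, 1.1]
grip_width: 0.004
gripper_force: 0.0
t 29.75 tcp [ 0.4648 -0.335   0.1165] yawy 99.76 tilt [ 5.e-04 -4.e-04 -1.e+00] F [-0.12 -0.43  1.12] w 0.004 g 0.0
```

```bash
python3 -m creep '[{"claw":1,"x":-0.13,"y":0.75,"z":0,"ax":0,"ay":0,"az":0},{"claw":1,"x":-0.13,"y":0.75,"z":0,"ax":0,"ay":0,"az":0},{"claw":1,"x":-0.13,"y":0.75,"z":0,"ax":0,"ay":0,"az":0},{"claw":1,"x":-0.13,"y":0.75,"z":0,"ax":0,"ay":0,"az":0},{"claw":1,"x":-0.13,"y":0.75,"z":0,"ax":0,"ay":0,"az":0},{"claw":1,"x":-0.13,"y":0.75,"z":0,"ax":0,"ay":0,"az":0},{"claw":1,"x":-0.13,"y":0.75,"z":0,"ax":0,"ay":0,"az":0},{"claw":1,"x":-0.13,"y":0.75,"z":0,"ax":0,"ay":0,"az":0}]' 10
python3 -m creep '[{"claw":1,"x":-0.05,"y":0.3,"z":0,"ax":0,"ay":0,"az":0},{"claw":1,"x":-0.05,"y":0.3,"z":0,"ax":0,"ay":0,"az":0},{"claw":1,"x":-0.05,"y":0.3,"z":0,"ax":0,"ay":0,"az":0},{"claw":1,"x":-0.05,"y":0.3,"z":0,"ax":0,"ay":0,"az":0},{"claw":1,"x":-0.05,"y":0.3,"z":0,"ax":0,"ay":0,"az":0},{"claw":1,"x":-0.05,"y":0.3,"z":0,"ax":0,"ay":0,"az":0},{"claw":1,"x":0,"y":0,"z":0,"ax":0,"ay":0,"az":0},{"claw":1,"x":0,"y":0,"z":0,"ax":0,"ay":0,"az":0}]' 10
```

```text
time_s: 30.75
position: [0.4542, -0.2744, 0.1161]
eef_rot: [-0.267, 3.13, -0.0]
ft_force: [-0.1, -1.3, 0.9]
grip_width: 0.005
gripper_force: 0.9
time_s: 31.75
position: [0.4513, -0.2568, 0.116]
eef_rot: [-0.267, 3.13, 0.0]
ft_force: [-0.0, -0.8, -0.4]
grip_width: 0.003
gripper_force: 0.0
```

```bash
python3 -m creep '[{"claw":1,"x":-0.02,"y":0.1,"z":0,"ax":0,"ay":0,"az":0},{"claw":1,"x":-0.02,"y":0.1,"z":0,"ax":0,"ay":0,"az":0},{"claw":1,"x":-0.02,"y":0.1,"z":0,"ax":0,"ay":0,"az":0},{"claw":1,"x":-0.02,"y":0.1,"z":0,"ax":0,"ay":0,"az":0},{"claw":1,"x":-0.02,"y":0.1,"z":0,"ax":0,"ay":0,"az":0},{"claw":1,"x":0,"y":0,"z":0,"ax":0,"ay":0,"az":0},{"claw":1,"x":0,"y":0,"z":0,"ax":0,"ay":0,"az":0},{"claw":1,"x":0,"y":0,"z":0,"ax":0,"ay":0,"az":0}]' 10
```

```text
time_s: 32.75
position: [0.4502, -0.2519, 0.1161]
eef_rot: [0.267, -3.13, -0.0]
ft_force: [0.7, 0.0, 0.7]
grip_width: 0.0
gripper_force: 0.1
```

```bash
python3 -m creep '[{"claw":1,"x":-0.02,"y":0.1,"z":0,"ax":0,"ay":0,"az":0},{"claw":1,"x":-0.02,"y":0.1,"z":0,"ax":0,"ay":0,"az":0},{"claw":1,"x":-0.02,"y":0.1,"z":0,"ax":0,"ay":0,"az":0},{"claw":1,"x":0,"y":0,"z":0,"ax":0,"ay":0,"az":0},{"claw":1,"x":0,"y":0,"z":0,"ax":0,"ay":0,"az":0},{"claw":1,"x":0,"y":0,"z":0,"ax":0,"ay":0,"az":0},{"claw":1,"x":0,"y":0,"z":0,"ax":0,"ay":0,"az":0},{"claw":1,"x":0,"y":0,"z":0,"ax":0,"ay":0,"az":0}]' 10
```

```text
time_s: 33.75
position: [0.4497, -0.2489, 0.1161]
eef_rot: [-0.267, 3.13, -0.0]
ft_force: [1.4, -2.3, -0.2]
grip_width: 0.006
gripper_force: 1.2
```

```bash
python3 -m creep '[{"claw":1,"x":-0.02,"y":0.1,"z":0,"ax":0,"ay":0,"az":0},{"claw":1,"x":-0.02,"y":0.1,"z":0,"ax":0,"ay":0,"az":0},{"claw":1,"x":0,"y":0,"z":0,"ax":0,"ay":0,"az":0},{"claw":1,"x":0,"y":0,"z":0,"ax":0,"ay":0,"az":0},{"claw":1,"x":0,"y":0,"z":0,"ax":0,"ay":0,"az":0},{"claw":1,"x":0,"y":0,"z":0,"ax":0,"ay":0,"az":0},{"claw":1,"x":0,"y":0,"z":0,"ax":0,"ay":0,"az":0},{"claw":1,"x":0,"y":0,"z":0,"ax":0,"ay":0,"az":0}]' 10
```

```text
time_s: 34.75
position: [0.4495, -0.248, 0.1163]
eef_rot: [-0.267, 3.129, -0.005]
ft_force: [4.1, -15.3, -4.5]
grip_width: 0.005
gripper_force: 7.6
```

The marker has hit the hard stop (15 N, stalled). I'll back off, rise clear and check.

```bash
python3 -m creep '[{"claw":1,"x":0.1,"y":-0.5,"z":0,"ax":0,"ay":0,"az":0},{"claw":1,"x":0.2,"y":-1.0,"z":0,"ax":0,"ay":0,"az":0},{"claw":1,"x":0,"y":0,"z":3,"ax":0,"ay":0,"az":0},{"claw":1,"x":0,"y":0,"z":5,"ax":0,"ay":0,"az":0},{"claw":1,"x":0,"y":-2,"z":5,"ax":0,"ay":0,"az":0},{"claw":1,"x":0,"y":-6,"z":1,"ax":0,"ay":0,"az":0},{"claw":1,"x":0,"y":-6,"z":0,"ax":0,"ay":0,"az":0},{"claw":1,"x":0,"y":-6,"z":0,"ax":0,"ay":0,"az":0}]' 10
python3 - <<'E'
from h import *
st()
A={}
for c in ['top','side']:
    fs=[grab(c) for _ in range(8)]
    A[c]=np.mean([x['pixels'] for x in fs],0)[...,::-1]
def cr(I,x0,y0,w,h): return cv2.convertScaleAbs(cv2.resize(I[y0:y0+h,x0:x0+w],(400,300),interpolation=cv2.INTER_CUBIC),alpha=1.8)
cv2.imwrite('pics/z.png',np.vstack([np.hstack([cr(A['top'],279,205,80,60),cr(A['side'],270,160,60,45)]),np.hstack([cr(A['top'],120,200,56,42),cr(A['side'],255,262,48,36)])]))
st()
E
```

```text
time_s: 35.75
position: [0.4519, -0.4642, 0.2562]
eef_rot: [-0.267, 3.13, -0.0]
ft_force: [1.3, 1.5, 0.9]
grip_width: 0.005
gripper_force: 0.0
t 35.75 tcp [ 0.4519 -0.4642  0.2562] yawy 99.77 tilt [ 4.e-04  0.e+00 -1.e+00] F [1.29 1.46 0.85] w 0.005 g 0.0
t 36.55 tcp [ 0.4523 -0.4617  0.2562] yawy 99.77 tilt [ 1.e-04 -1.e-04 -1.e+00] F [-0.45  0.39 -0.38] w 0.004 g 0.0
```

View pics/z.png

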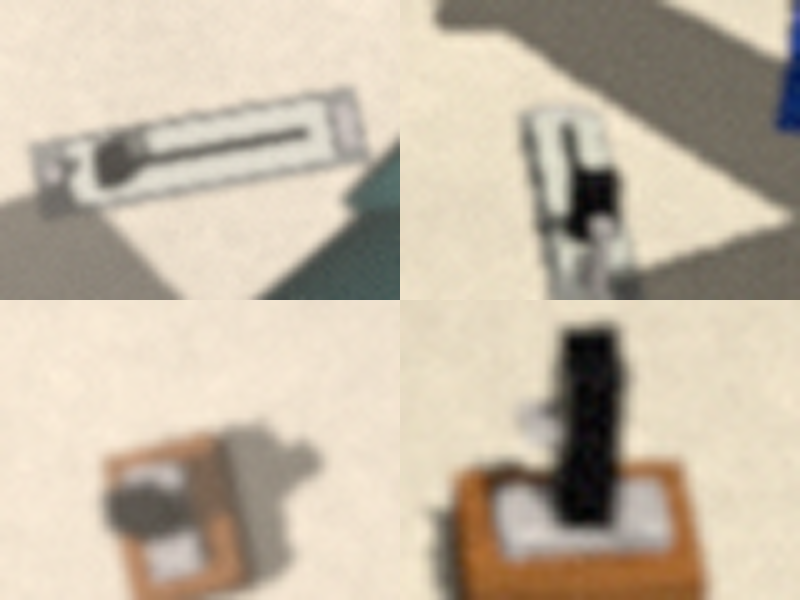

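The marker sits at the pin end, at (115,155) in the top crop, with the pin in front of it at (600,230) in the side crop. The gauge stands upright with its flag raised about 11 mm, so the depth is about 13 mm, which agrees with the feel test.

```bash
python3 -c "
from bench import finish_job
print(finish_job())"
```

```text
the job is handed in; nothing more can be done
None
```

I gauged the near groove at about 13 mm deep (10 mm or more), stood the gauge upright in its stand again, slid the tally marker to its stop at the tall-pin end, and handed the job in at about 37 s.

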